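Clear the tag press and stamp the next tag

ROBOT

A 6-joint arm with a two-finger parallel gripper is mounted at the origin on the work surface. World frame = base frame: x ahead of the robot, y to its left, z up, the work surface at z = 0. Lengths are in m, angles in rad, forces in N, time in s.
With the tool pointing down it reaches from about 0.35 to 0.95 m from the base axis. Payload 17.4 kg.
Tool frame: the origin (TCP) lies between the finger pads; the fingertips stand 25 mm ahead of it and the grasp point (between the pads) lies 6 mm ahead of it; z points along the fingers, y is the line along which they close (so a half turn about z gives the same grasp; the last joint's range is limited). The gripper opens to 93 mm and grips with 3 to 60 N. Pads are 15 mm wide; open, the fingers measure 128 mm over their backs; the gripper's body (75 mm by 188 mm) begins 65 mm behind the grasp point.
Start: joints at [-1.31, 0.116, 1.442, -0, 1.584, -0.038], TCP at [0.199, -0.645, 0.244] pointing down, gripper open.
Joint ranges: [-2.83, 2.83], [-0.83, 2.19], [0.07, 2.5], [-1.14, 4.28], [0.01, 3], [-2.97, 2.97]. Speed limits (rad/s): [1.89, 1.89, 2.22, 3.14, 3.14, 3.14].

INTERFACE

Orientations are given as a unit quaternion [x, y, z, w].
In Python, from bench import status, imaging, order gives the robot as it stands.
- The arm moves only by the tool servo_tool, never from a script. Its argument "series" is a list of rows, each an object with "jaw": the opening, from -1 (shut) to 1 (fully open); "linear": the shift along the tool's x, y, z in cm, a list of three; "yaw": the turn about the tool's z in degrees. In form: [{"jaw": jaw, "linear": [x, y, z], "yaw": yaw}, ...]. A call has 1 to 20 rows; each row is the pose to reach, as a shift and turn from the pose commanded when the call began, along the tool's axes at that moment; what a row does not reach only later rows make up. A row lasts 1/12 s, in which the tool goes at most 41.7 mm and 7.16 degrees, less where a joint would pass 70% of its speed; a pose out of reach is approached as far as the arm can. A call with a gripper value outside its range is refused whole. The fingers move at their own pace and stop on an object; the grip force is fixed at half the most. Time passes only in rows, so rows that repeat a pose let the fingers close. It gives the time, the measured TCP pose, the force, the opening and the grip force at its end, in the units of the state.
- status.read_state(): the state, without advancing time (a new reading comes with each control period).
- imaging.snapshot(name): name is "scene" or "top" or "wrist"; returns a dict with "img" (400x640x3 uint8, red, green, blue), "intrinsics" (3x3 intrinsics, pixels), "eye" and "orientation" of the camera in the world. Camera axes: x right, y down, z forward; pixel columns grow to the right and rows downward; lengths in m; the calibration is good to about 2 mm. A picture is of the moment at which its call begins. There is no depth.
- order.sign_off(): hands the job in; it is judged then, once.
The state is a dict: "time_s": time; "joints": joint angles; "joint_vel": joint speeds; "joint_torque": joint torques, N m; "eef_pos": TCP position; "tool_rot": TCP orientation; "wrist_force": force on the tool from outside, world axes, zero at the start; "ft_torque": the same for the moment, N m; "gripper_width": finger opening in m; "gripper_force": force on a finger pad.
Only numpy, scipy, OpenCV 4.12 (cv2) and the standard library are available. Lean on these libraries where they do the work, as an engineer would, in place of code of your own. Each camera call takes 0.05 s, during which the arm holds its last target. There are 200 camera calls.

TASK

With the scraper block, not the fingers, wipe the three loose brass slugs off the bed of the tag press into the catch tray along its edge; the scraper must finish standing on the desk again. After the slugs are cleared, slide the metal tag along the bed between the guide rails fully home against the column, and only then press the palm plunger down to its stop, hold it there for half a second and let it rise. Leave the stapler, the tape roll and the pen cup where they are.

Things in the scene. Friction and masses are not known exactly. Their poses are not given: they have to be found in the camera images.
- press: Desk press, fixed. Origin on the desk, z up. Grey bed: x -60 to +60 mm, y -140 to +160 mm, its top 25 mm above the desk. At the -y end a dark steel column (50 mm wide in x, y -140 to -97 mm) carries an arm of equal width that overhangs the bed to y = -43 mm, z 50 to 80 mm. The column's face at y = -97 mm stops the tag. A catch tray lies along the bed's +x edge.
- tag_home (a point): Point on the bed top (press x 0, y -57, z 25 mm; axes as the press) where the tag's origin is when fully home against the column. Two steel guide rails 10 mm high and 44 mm apart stand either side of x = 0 from press y = -97 to -42 mm, flaring out to about 60 mm apart at y = -22 mm; the tag's rear end stays outside them.
- tray (a point): Centre of the catch tray's inner floor, 6 mm above the desk (axes as the press). The tray is inside 68 mm in x by 140 mm in y; it begins right at the bed's edge, its other rims are 22 mm above the desk, 3 mm lower than the bed top.
- plunger (a joint): Travel of the spring plunger in m: 0 up, 0.014 pressed down to its stop. It needs about 4 N to start and 10 N at the stop, and springs back by itself.
- palm (a point): Centre of the top of the plunger's black mushroom head, 42 mm across, above the press's arm at press x 0, y -70 mm; 107 mm above the desk when up. Moves straight down with the plunger. Its steel ram ends just above the tag and does not touch it.
- tag: Loose flat aluminium tag, 40 mm (its x) by 80 mm (its y) by 8 mm thick, with a 10 mm hole 30 mm from its centre towards its -y end. Lies on the bed at the press's +y end, roughly along the bed. Origin: centre of its underside.
- slug0_center (a point): Centre of a loose brass slug, a disc 20 mm across and 6 mm thick, lying on the bed between the tag and the guide rails.
- slug1_center (a point): Centre of a second, equal brass slug on the bed.
- slug2_center (a point): Centre of a third, equal brass slug on the bed.
- scraper: Loose scraper block standing on the desk: black rubber foot 22 mm (its x) by 66 mm (its y), 14 mm high; above it a grey grip 16 mm (x) by 50 mm (y), up to 62 mm above the underside. Pinch the grip across its x. Origin: centre of its underside, z up. About 0.12 kg.
- stapler: Bystander: black stapler 36 mm (its x) by 130 mm (its y), 46 mm high, lying on the desk. Origin: centre of its underside.
- tape: Bystander: orange tape roll lying flat, 76 mm across, 19 mm high. Origin: centre of its underside.
- pencup: Bystander: red pen cup 76 mm across and 95 mm high, pens reach 150 mm above the desk. Origin: centre of its underside.
Things that resemble listed ones, but are neither listed nor needed, are in the scene too. What is meant by the tag is not pink, and is the smaller of those in its own colour. Several things look just like the scraper: the one meant starts farthest to the robot's right.

How it is judged:
By the outcome, as a careful person would: the job done as asked, in the order asked, and still so for the second after the job is handed in, with the robot touching nothing.
It also fails if it takes over 72 s, if anything falls off the work surface, if the arm or the gripper's body presses on something with over 40 N, if the wrist force passes 120 N, or if a joint passes its speed limit or range.

## Working session

There is one attempt and no reset: what is moved stays moved. The work goes in short steps, Python scripts to look and compute and a tool call to move; the robot and the scene stay as the last step left them, time stands still between calls to the robot, and variables do not carry over. Pictures are saved under pics/ and viewed, at most 10 in all, crops included, and the job is handed in when it is done.

Besides the shell and the picture viewer there is one more tool, called after "Emit:" as name(argument=value, ...), one argument or row to a line, values as JSON. servo_tool: Moves the arm, as the interface text tells. Its arguments: {"type":"object","properties":{"series":{"type":"array","items":{"type":"object","properties":{"jaw":{"type":"number"},"linear":{"type":"array","items":{"type":"number"}},"yaw":{"type":"number"}}}}},"required":["series"]}

```bash
mkdir -p pics; cat > h.py <<'E'
import numpy as np, cv2
from bench import status, imaging, order
from scipy.spatial.transform import Rotation as R
def snap(n,save=None):
    s=imaging.snapshot(n)
    if save: cv2.imwrite(f'pics/{save}.png',s['img'][:,:,::-1])
    np.savez(f'{n}.npz',**{k:np.array(v) for k,v in s.items()})
    return s
def rot(s):
    o=np.array(s['orientation'],float)
    return o if o.shape==(3,3) else R.from_quat(o).as_matrix()
def ray(s,uv,z):
    d=rot(s)@np.linalg.inv(np.array(s['intrinsics']))@np.array([uv[0],uv[1],1.])
    e=np.array(s['eye']); return e+d*(z-e[2])/d[2]
def proj(s,p):
    c=rot(s).T@(np.array(p)-np.array(s['eye'])); q=np.array(s['intrinsics'])@c; return q[:2]/q[2]
E
python3 - <<'E'
from h import *
for n in ('top','scene'):
    s=snap(n,n+'0'); print(n,s['eye'],rot(s).round(3).tolist(),np.array(s['intrinsics']).tolist())
print(status.read_state())
a=cv2.imread('pics/top0.png');b=cv2.imread('pics/scene0.png')
E
```

```text
top [ 0.45292005 -0.06152411  1.08800435] [[0.005, -0.996, 0.087], [-1.0, -0.004, 0.006], [-0.006, -0.087, -0.996]] [[394.30901644557434, 0.0, 320.53507806182614], [0.0, 394.30901644557434, 203.6503830679692], [0.0, 0.0, 1.0]]
scene [ 1.3381809  -0.27274393  0.775541  ] [[0.262, 0.619, -0.74], [0.965, -0.17, 0.2], [-0.002, -0.767, -0.642]] [[482.9026270029694, 0.0, 317.62082231204033], [0.0, 482.9026270029694, 201.5393455405651], [0.0, 0.0, 1.0]]
{'time_s': 0.1, 'joints': array([-1.30977373e+00,  1.16426826e-01,  1.44219793e+00, -2.16010119e-05,
        1.58399755e+00, -3.77959527e-02]), 'joint_vel': array([ 0.00082264, -0.0021945 , -0.00175735, -0.00152107,  0.0004732 ,
        0.00070033]), 'joint_torque': array([ 3.37999438e-03, -7.22884083e+01, -6.23863292e+01,  7.82094360e-02,
        2.27808428e-02, -7.56054351e-05]), 'eef_pos': array([ 0.19866156, -0.64493772,  0.24298687]), 'tool_rot': array([ 9.88859072e-01,  1.48853858e-01, -6.80745823e-05, -5.10419135e-04]), 'wrist_force': array([-0.41465538, -0.09461734, -0.94738794]), 'ft_torque': array([0.00784167, 0.07207261, 0.00017128]), 'gripper_force': 0.0, 'gripper_width': 0.09299796642858554}
```

View pics/top0.png

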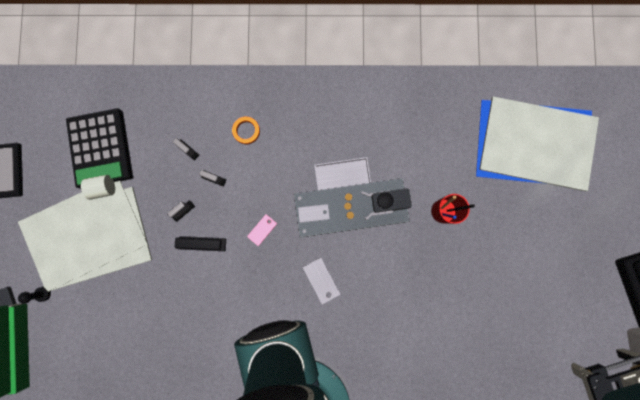

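View pics/scene0.png

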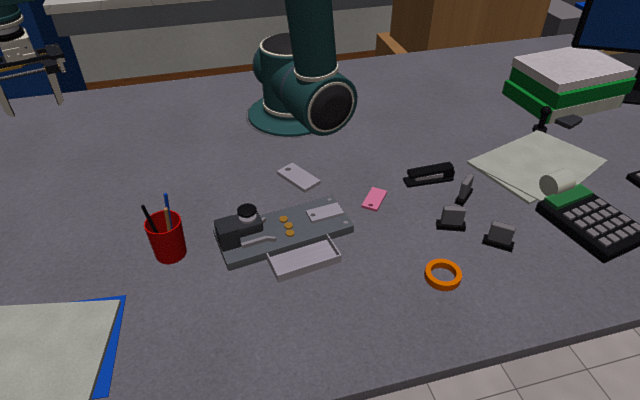

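Top view: the press is at about (352,207), its column to the right, with the tray above it (342,172), slugs at (349,197/206/215) and the tag at (314,213). The pink tag (262,230) and the larger grey tag (321,281) are decoys. Stapler (200,243), tape (245,130), cup (450,208). Scraper look-alikes are at (186,149), (212,177) and (181,210); (212,177) is farthest to the robot's right (largest u = smallest y). Enlarged crop to confirm.

```bash
python3 - <<'E'
from h import *
a=cv2.imread('pics/top0.png')
cv2.imwrite('pics/crop1.png',cv2.resize(a[120:250,165:425],None,fx=3,fy=3,interpolation=cv2.INTER_CUBIC))
s=dict(np.load('top.npz')); hsv=cv2.cvtColor(a,cv2.COLOR_BGR2HSV)
def blobs(m,off=(0,0),mn=8):
    n,l,st,c=cv2.connectedComponentsWithStats(m.astype(np.uint8)); 
    for i in range(1,n):
        if st[i,4]>=mn:
            ys,xs=np.where(l==i); r=cv2.minAreaRect(np.c_[xs,ys].astype(np.float32)); yield c[i],st[i,4],r
H,S,V=[hsv[...,i].astype(int) for i in range(3)]
m=(H>8)&(H<28)&(S>110)&(V>80); m[:, :320]=0; m[:,400:]=0; m[:180]=0;m[240:]=0
for c,n,r in blobs(m): print('slug',c,n,ray(s,c,.031).round(4))
print('bg',hsv[260,200],'bed',hsv[222,340],hsv[190,335],'grip',hsv[176,207:218].tolist())
m=V<50; m[:135]=0;m[225:]=0;m[:,240:]=0;m[:,165:]&=True;m[:,:165]=0
for c,n,r in blobs(m): print('black',c,n,r)
m=(V>140)&(S<50);m[:200]=0;m[226:]=0;m[:,:297]=0;m[:,335:]=0
for c,n,r in blobs(m): print('tag',c,n,r,ray(s,c,.033).round(4))
E
```

```text
slug [348.08571429 196.45714286] 35 [ 0.5652 -0.1291  0.031 ]
slug [347.48484848 205.60606061] 33 [ 0.5404 -0.1275  0.031 ]
slug [349.66666667 214.77777778] 36 [ 0.5158 -0.1333  0.031 ]
bg [130  17 136] bed [106  28 120] [101  23 121] grip [[174, 8, 166], [168, 8, 168], [165, 9, 172], [165, 6, 169], [168, 8, 170], [175, 9, 172], [167, 11, 169], [155, 9, 165], [158, 7, 147], [140, 6, 122], [140, 8, 90]]
black [192.32352941 153.63235294] 68 ((191.0, 152.5), (13.435027122497559, 6.363960266113281), 45.0)
black [220.49056604 181.09433962] 53 ((220.22413635253906, 180.81036376953125), (8.66622543334961, 6.302709579467773), 23.198591232299805)
black [183.58 210.7 ] 150 ((182.7049102783203, 210.74586486816406), (7.426139831542969, 23.94289779663086), 50.194427490234375)
tag [313.21756487 212.98203593] 501 ((313.2195129394531, 212.9755859375), (16.123003005981445, 31.362558364868164), 83.6598129272461) [ 0.52   -0.0355  0.033 ]
```

View pics/crop1.png

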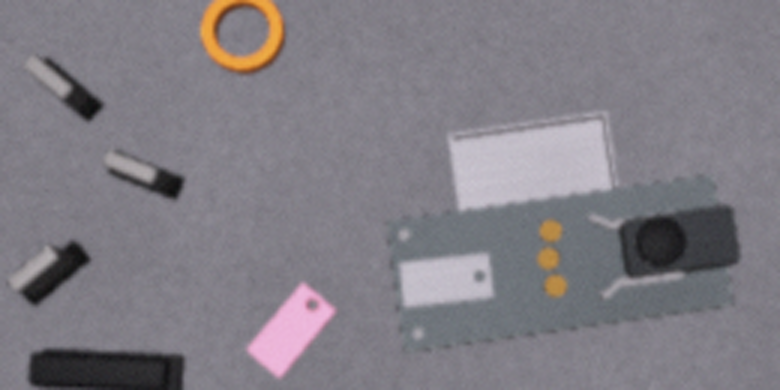

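The crop confirms it: the scraper meant is at crop (145,174), i.e. top pixel (213,178). The tag meant is the grey one on the bed, crop (447,279); the desk one is larger. Now the press frame and the first approach.

```bash
cat >> h.py <<'E'
def go(xyz,psi,st=None):
    """print linear(cm)/yaw(deg) from current commanded~measured pose; psi = world heading of tool x, deg"""
    st=st or status.read_state(); M=R.from_quat(st['tool_rot']).as_matrix()
    l=M.T@(np.array(xyz)-st['eef_pos'])*100
    cur=np.degrees(np.arctan2(M[1,0],M[0,0])); print('lin',l.round(2),'yaw',round(-(psi-cur),2),'cur psi',round(cur,2),st['eef_pos'].round(4), 'zdown',M[:,2].round(4))
class Press:
    def __init__(s,o,a): s.o=np.array(o,float); s.a=a; c,n=np.cos(a),np.sin(a); s.M=np.array([[c,-n],[n,c]])
    def w(s,p): return s.o+s.M@np.array(p)
    def l(s,q): return s.M.T@(np.array(q)[:2]-s.o)
E
python3 - <<'E'
from h import *
s=dict(np.load('top.npz'))
cc=np.array([[390,222],[712,182],[728,300],[408,350]])/3+[165,120]-.33
W=np.array([ray(s,c,.025)[:2] for c in cc])
L=np.array([[.06,.16],[.06,-.14],[-.06,-.14],[-.06,.16]])
o=W.mean(0);lc=L.mean(0);A=(L-lc).T@(W-o);a=np.arctan2(A[0,1]-A[1,0],A[0,0]+A[1,1])
P=Press([0,0],a);P=Press(o-P.w(lc),a)
print('press',P.o,np.degrees(a)); print('fit res mm',[(1e3*(P.l(w)-l)).round(1).tolist() for w,l in zip(W,L)])
for n,p,z in (('s',(348.1,196.5),.031),('s',(347.5,205.6),.031),('s',(349.7,214.8),.031),('tag',(313.2,213.0),.033),('palm',np.array([660,241])/3+[165,120]-.33,.107),('trayL',np.array([450,133])/3+[165,120],.022),('trayR',np.array([607,112])/3+[165,120],.022)):
    w=ray(s,p,z); print(n,(P.l(w)*1e3).round(1))
g=[ray(s,np.array(q)/3+[165,120]-.33,.062) for q in ((107,158),(155,180))]; print('grip ends',g); d=g[0]-g[1];print(np.hypot(*d[:2]),np.degrees(np.arctan2(d[1],d[0])))
c=(g[0]+g[1])/2; psi=np.degrees(np.arctan2(d[1],d[0]))
go([c[0],c[1],.25],psi)
E
```

```text
press [ 0.53752949 -0.1477778 ] 8.190195421582544
fit res mm [[-1.9, -3.5], [-6.0, 2.7], [6.4, 5.1], [1.5, -4.3]]
s [29.9 14.5]
s [ 5.8 19.7]
s [-19.5  17.4]
tag [ -1.4 113.7]
palm [  1.3 -68.7]
trayL [130.9  90.8]
trayR [130.3 -53.8]
grip ends [array([0.62406816, 0.26196997, 0.062     ]), array([0.60474528, 0.21919744, 0.062     ])]
0.04693466293134482 65.6884952138916
lin [ 65.8  -72.39  -0.63] yaw -48.57 cur psi 17.12 [ 0.1987 -0.6449  0.243 ] zdown [-3.e-04  1.e-03 -1.e+00]
```

Emit:
servo_tool(
  series=[
    {"jaw": 0,"linear": [65.8,-72.4,-0.6],"yaw": -48.6},
    {"jaw": 0,"linear": [65.8,-72.4,-0.6],"yaw": -48.6},
    {"jaw": 0,"linear": [65.8,-72.4,-0.6],"yaw": -48.6},
    {"jaw": 0,"linear": [65.8,-72.4,-0.6],"yaw": -48.6},
    {"jaw": 0,"linear": [65.8,-72.4,-0.6],"yaw": -48.6},
    {"jaw": 0,"linear": [65.8,-72.4,-0.6],"yaw": -48.6},
    {"jaw": 0,"linear": [65.8,-72.4,-0.6],"yaw": -48.6},
    {"jaw": 0,"linear": [65.8,-72.4,-0.6],"yaw": -48.6},
    {"jaw": 0,"linear": [65.8,-72.4,-0.6],"yaw": -48.6},
    {"jaw": 0,"linear": [65.8,-72.4,-0.6],"yaw": -48.6},
    {"jaw": 0,"linear": [65.8,-72.4,-0.6],"yaw": -48.6},
    {"jaw": 0,"linear": [65.8,-72.4,-0.6],"yaw": -48.6},
    {"jaw": 0,"linear": [65.8,-72.4,-0.6],"yaw": -48.6},
    {"jaw": 0,"linear": [65.8,-72.4,-0.6],"yaw": -48.6},
    {"jaw": 0,"linear": [65.8,-72.4,-0.6],"yaw": -48.6},
    {"jaw": 0,"linear": [65.8,-72.4,-0.6],"yaw": -48.6},
    {"jaw": 0,"linear": [65.8,-72.4,-0.6],"yaw": -48.6},
    {"jaw": 0,"linear": [65.8,-72.4,-0.6],"yaw": -48.6},
    {"jaw": 0,"linear": [65.8,-72.4,-0.6],"yaw": -48.6},
    {"jaw": 0,"linear": [65.8,-72.4,-0.6],"yaw": -48.6},
  ],
)

```text
time_s: 1.77
eef_pos: [0.5531, 0.1115, 0.2486]
tool_rot: [0.84, 0.543, -0.0, 0.0]
wrist_force: [1.4, -1.2, 0.4]
gripper_width: 0.0466
gripper_force: 0.0
```

```bash
python3 - <<'E'
from h import *
go([.6144,.2406,.25],65.7); s=snap('wrist','wr_mid'); print(s['eye'],rot(s).round(3).tolist())
E
```

```text
lin [14.28  0.29 -0.14] yaw 0.04 cur psi 65.74 [0.5531 0.1115 0.2486] zdown [-1.e-04 -1.e-04 -1.e+00]
[0.58463625 0.18457278 0.39009215] [[0.912, -0.393, -0.119], [-0.411, -0.873, -0.261], [-0.001, 0.287, -0.958]]
```

Emit:
servo_tool(
  series=[
    {"jaw": 0,"linear": [4,0.1,0],"yaw": 0},
    {"jaw": 0,"linear": [8,0.2,0],"yaw": 0},
    {"jaw": 0,"linear": [12,0.3,0],"yaw": 0},
    {"jaw": 0,"linear": [14.3,0.3,0],"yaw": 0},
    {"jaw": 0,"linear": [14.3,0.3,0],"yaw": 0},
    {"jaw": 0,"linear": [14.3,0.3,0],"yaw": 0},
  ],
)

```text
time_s: 2.32
eef_pos: [0.6143, 0.2392, 0.2477]
tool_rot: [0.84, 0.543, -0.001, -0.0]
wrist_force: [0.2, -0.5, 0.1]
gripper_width: 0.0465
gripper_force: 0.0
```

```bash
python3 - <<'E'
from h import *
s=snap('wrist','wr1'); go([.6144,.2406,.25],65.7)
E
```

```text
lin [ 0.22 -0.07 -0.19] yaw 0.05 cur psi 65.75 [0.6141 0.2383 0.2481] zdown [-1.e-03 -5.e-04 -1.e+00]
```

View pics/wr1.png

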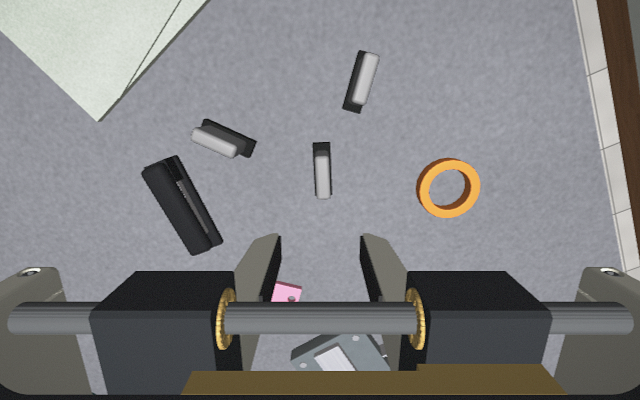

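Wrist view: our scraper is at (322,170) with its grip top at (322,176). The other two are at (362,80) and (223,138), stapler (182,205), tape (448,188).

```bash
python3 - <<'E'
from h import *
s=dict(np.load('wrist.npz')); a=s['img'][...,::-1].copy(); 
g=cv2.cvtColor(a,cv2.COLOR_BGR2GRAY); sub=g[135:210,300:345]
print(sub[::6,::3])
for nm,m,z in (('grip',sub>160,.062),('foot',sub<60,.014)):
    n,l,st,c=cv2.connectedComponentsWithStats(m.astype(np.uint8)); i=1+st[1:,4].argmax()
    ys,xs=np.where(l==i); r=cv2.minAreaRect(np.c_[xs+300,ys+135].astype(np.float32)); b=cv2.boxPoints(r)
    print(nm,st[i],r); W=np.array([ray(s,p,z)[:2] for p in b]);print(W.round(4).tolist(),W.mean(0))
    e=np.roll(W,-1,0)-W; k=np.hypot(*e.T);print(k.round(4)); d=e[k.argmax()];print(np.degrees(np.arctan2(d[1],d[0]))%180)
E
```

```text
[[157 156 159 158 155 153 158 155 158 156 161 152 154 157 157]
 [156 155 162 156 157 157 154 154 156 156 155 152 160 159 160]
 [156 157 156 158 106  47  45  42  42  44 113 151 156 154 158]
 [151 148 157 154 133  54  73  74  74  68  85 164 157 151 150]
 [154 149 159 158 139 128 190 192 198 157  66 162 159 153 153]
 [157 154 154 157 150 112 187 193 196 165  65 156 154 158 155]
 [155 158 152 154 151  97 183 191 194 174  47 161 156 153 158]
 [157 158 157 155 157  75 179 190 191 178  41 162 163 158 160]
 [157 157 161 162 161  50 170 187 190 183  41 157 153 153 156]
 [157 163 153 155 153  55 165 188 189 184  60 157 156 164 157]
 [161 162 159 158 156  89 159 185 186 183 118 160 161 165 162]
 [160 151 154 159 159 158 156 156 158 163 163 157 159 155 169]
 [154 160 158 166 164 161 162 158 161 153 156 159 157 158 153]]
grip [ 16  22  13  41 439] ((322.424560546875, 177.0045928955078), (40.471195220947266, 10.88910961151123), 86.53176879882812)
[[0.6195, 0.267], [0.6305, 0.2628], [0.6147, 0.2205], [0.6033, 0.2247]] [0.6170145  0.24373972]
[0.0117 0.0452 0.0121 0.0452]
69.01706405424073
foot [ 13   7  17  23 182] ((321.0, 153.0), (22.0, 16.0), 90.0)
[[0.6202, 0.2784], [0.6379, 0.2705], [0.6271, 0.2458], [0.609, 0.2539]] [0.62356272 0.2621723 ]
[0.0194 0.0269 0.0198 0.0269]
65.41128917062643
```

Emit:
servo_tool(
  series=[
    {"jaw": 0.2,"linear": [0.4,0.1,4],"yaw": -2.8},
    {"jaw": 0.2,"linear": [0.4,0.1,8],"yaw": -2.8},
    {"jaw": 0.2,"linear": [0.4,0.1,12],"yaw": -2.8},
    {"jaw": 0.2,"linear": [0.4,0.1,13],"yaw": -2.8},
    {"jaw": 0.2,"linear": [0.4,0.1,13],"yaw": -2.8},
    {"jaw": 0.2,"linear": [0.4,0.1,13],"yaw": -2.8},
    {"jaw": 0.2,"linear": [0.4,0.1,13],"yaw": -2.8},
  ],
)

```text
time_s: 2.95
eef_pos: [0.618, 0.2416, 0.1222]
tool_rot: [0.827, 0.563, 0.002, 0.001]
wrist_force: [0.1, -0.4, 0.8]
gripper_width: 0.0557
gripper_force: 0.0
```

```bash
python3 - <<'E'
from h import *
go([.617,.2437,.048],68.5)
E
```

```text
lin [ 0.14 -0.19  7.42] yaw -0.01 cur psi 68.49 [0.618  0.2416 0.1222] zdown [ 0.0036  0.0012 -1.    ]
```

Emit:
servo_tool(
  series=[
    {"jaw": 0.2,"linear": [0.1,-0.1,3],"yaw": 0},
    {"jaw": 0.2,"linear": [0.1,-0.1,6],"yaw": 0},
    {"jaw": 0.2,"linear": [0.1,-0.1,7.4],"yaw": 0},
    {"jaw": 0.2,"linear": [0.1,-0.1,7.4],"yaw": 0},
    {"jaw": -1,"linear": [0.1,-0.1,7.4],"yaw": 0},
    {"jaw": -1,"linear": [0.1,-0.1,7.4],"yaw": 0},
    {"jaw": -1,"linear": [0.1,-0.1,7.4],"yaw": 0},
    {"jaw": -1,"linear": [0.1,-0.1,7.4],"yaw": 0},
    {"jaw": -1,"linear": [0.1,-0.1,7.4],"yaw": 0},
    {"jaw": -1,"linear": [0.1,-0.1,7.4],"yaw": 0},
    {"jaw": -1,"linear": [0.1,-0.1,7.4],"yaw": 0},
    {"jaw": -1,"linear": [0.1,-0.1,7.4],"yaw": 0},
  ],
)

```text
time_s: 3.95
eef_pos: [0.6166, 0.2429, 0.0452]
tool_rot: [0.827, 0.563, 0.0, 0.0]
wrist_force: [-0.8, -0.6, 3.6]
gripper_width: 0.0158
gripper_force: 30.0
```

```bash
python3 - <<'E'
from h import *
P=Press([.5375,-.1478],np.radians(8.2)); print(P.w([-.06,.02]))
go([.617,.2437,.12],68.5)
w=P.w([-.055,.02]); go([w[0],w[1],.20],98.2)
E
```

```text
[ 0.47526085 -0.13656221]
lin [ 0.09  0.02 -7.48] yaw 0.02 cur psi 68.52 [0.6166 0.2429 0.0452] zdown [ 6.e-04  1.e-04 -1.e+00]
lin [-40.23   1.19 -15.49] yaw -29.68 cur psi 68.52 [0.6166 0.2429 0.0452] zdown [ 6.e-04  1.e-04 -1.e+00]
```

Emit:
servo_tool(
  series=[
    {"jaw": -1,"linear": [0,0,-4],"yaw": 0},
    {"jaw": -1,"linear": [0,0,-8],"yaw": 0},
    {"jaw": -1,"linear": [-3,0.1,-11],"yaw": -4},
    {"jaw": -1,"linear": [-7,0.2,-13],"yaw": -8},
    {"jaw": -1,"linear": [-11,0.4,-14],"yaw": -12},
    {"jaw": -1,"linear": [-15,0.5,-15],"yaw": -16},
    {"jaw": -1,"linear": [-19,0.6,-15.5],"yaw": -20},
    {"jaw": -1,"linear": [-23,0.7,-15.5],"yaw": -24},
    {"jaw": -1,"linear": [-27,0.8,-15.5],"yaw": -28},
    {"jaw": -1,"linear": [-30,0.8,-15.5],"yaw": -28},
    {"jaw": -1,"linear": [-30,0.8,-15.5],"yaw": -28},
    {"jaw": -1,"linear": [-30,0.8,-15.5],"yaw": -28},
    {"jaw": -1,"linear": [-30,0.8,-15.5],"yaw": -28},
    {"jaw": -1,"linear": [-30,0.8,-15.5],"yaw": -28},
  ],
)

```text
time_s: 5.12
eef_pos: [0.5142, -0.0384, 0.1996]
tool_rot: [0.665, 0.746, 0.0, -0.0]
wrist_force: [0.1, 0.4, -1.4]
gripper_width: 0.016
gripper_force: 30.0
```

```bash
python3 - <<'E'
from h import *
s=snap('wrist','wr2')
P=Press([.5375,-.1478],np.radians(8.2))
w=P.w([-.055,.02]); go([w[0],w[1],.20],98.2)
E
```

```text
lin [-9.31 -4.5  -0.04] yaw -1.61 cur psi 96.59 [ 0.5142 -0.0382  0.1996] zdown [-4.e-04  2.e-04 -1.e+00]
```

View pics/wr2.png

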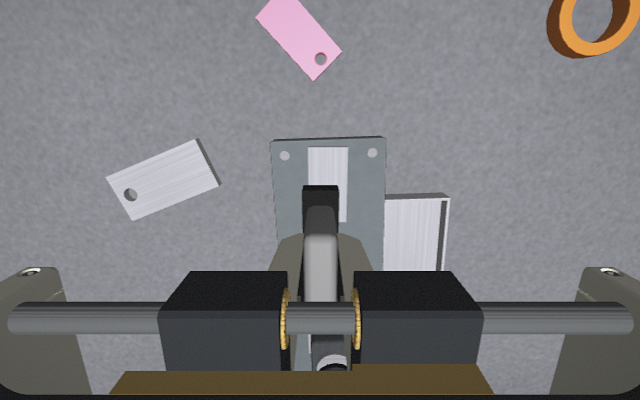

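Wrist view: held scraper at (320,240); bed end corners at about (271,140) and (385,137), tag on the bed (328,180), tray (415,235). I'll fit the bed's edges from here.

```bash
python3 - <<'E'
from h import *
s=dict(np.load('wrist.npz')); a=s['img'].astype(int); 
d=cv2.GaussianBlur((a[...,0]-a[...,1]).astype(np.float32),(5,5),0)  # bed greenish: negative
print(d[180,250:400:8].round(), d[120:160:4,300].round())
b=d<-5
L=[];Rr=[];T=[]
for v in range(150,225,3):
    c=np.where(b[v,255:300])[0]; c and 0 if False else None
    if len(c): L.append(ray(s,(255+c[0]-.5,v),.025)[:2])
for v in range(150,190,3):
    c=np.where(b[v,350:400])[0]
    if len(c): Rr.append(ray(s,(350+c[-1]+.5,v),.025)[:2])
for u in range(280,378,3):
    c=np.where(b[125:155,u])[0]
    if len(c): T.append(ray(s,(u,125+c[0]-.5),.025)[:2])
for n,p in (('L',L),('R',Rr),('T',T)):
    p=np.array(p,np.float32); v=cv2.fitLine(p,cv2.DIST_HUBER,0,.001,.001).ravel(); print(n,len(p),v.round(4),np.degrees(np.arctan2(v[1],v[0]))%180)
    globals()[n+'f']=v
def X(p,q):
    t=np.linalg.solve(np.c_[p[:2],-q[:2]],q[2:]-p[2:]); return p[2:]+t[0]*p[:2]
A,B=X(Lf,Tf),X(Rf,Tf); print(A,B,np.hypot(*(A-B)))
m=(a.min(2)>195);m[:140]=0;m[226:]=0;m[:,:300]=0;m[:,356:]=0
ys,xs=np.where(m); print('tag rear edge row',ys.min()); 
for v in (155,165,175,200,215):
    c=np.where(m[v])[0]; print(v,c.min(),c.max(),ray(s,(c.min()-.5,v),.033)[:2],ray(s,(c.max()+.5,v),.033)[:2])
E
```

```text
[-2. -2. -1. -6. -8. -8. -8. -8.  0. -0. -1. -0. -2. -8. -8. -8. -8. -2.
 -1.] [-1. -1. -1. -1. -1. -5. -8. -7. -8. -8.]
L 25 [ 0.1504 -0.9886  0.4643 -0.052 ] 98.65106
R 14 [ 0.1418 -0.9899  0.5777 -0.0133] 98.15177
T 33 [0.9891 0.147  0.5151 0.0112] 8.455207
[0.4560167  0.00239351] [0.57295823 0.01977709] 0.118226536
tag rear edge row 148
155 309 346 [ 0.49696049 -0.00621825] [ 0.53497777 -0.00184384]
165 309 346 [ 0.49801218 -0.01634386] [ 0.53638745 -0.01192598]
175 309 345 [ 0.49908387 -0.02666215] [ 0.5368047  -0.02231733]
200 340 345 [ 0.534229   -0.04960378] [ 0.54049363 -0.04888122]
215 340 344 [ 0.53643706 -0.06618389] [ 0.54173499 -0.06557231]
```

```bash
cat >> h.py <<'E'
P=Press([.538,-.1474],np.radians(8.4))
def gp(x,y,z,psi=98.4): w=P.w([x/1e3,y/1e3]); go([w[0],w[1],z],psi)
E
python3 - <<'E'
from h import *
gp(-50,19,.20);gp(-50,19,.1)
E
```

```text
lin [-9.38 -3.95 -0.04] yaw -1.81 cur psi 96.59 [ 0.5142 -0.0382  0.1996] zdown [-4.e-04  2.e-04 -1.e+00]
lin [-9.38 -3.94  9.96] yaw -1.81 cur psi 96.59 [ 0.5142 -0.0382  0.1996] zdown [-4.e-04  2.e-04 -1.e+00]
```

Emit:
servo_tool(
  series=[
    {"jaw": -1,"linear": [-3.5,-1.5,0],"yaw": -1.8},
    {"jaw": -1,"linear": [-7,-3,1],"yaw": -1.8},
    {"jaw": -1,"linear": [-9.4,-3.9,4],"yaw": -1.8},
    {"jaw": -1,"linear": [-9.4,-3.9,7],"yaw": -1.8},
    {"jaw": -1,"linear": [-9.4,-3.9,10],"yaw": -1.8},
    {"jaw": -1,"linear": [-9.4,-3.9,10],"yaw": -1.8},
    {"jaw": -1,"linear": [-9.4,-3.9,10],"yaw": -1.8},
    {"jaw": -1,"linear": [-9.4,-3.9,10],"yaw": -1.8},
    {"jaw": -1,"linear": [-9.4,-3.9,10],"yaw": -1.8},
  ],
)

```text
time_s: 5.92
eef_pos: [0.487, -0.1368, 0.102]
tool_rot: [0.654, 0.757, 0.001, 0.001]
wrist_force: [0.1, -0.2, -0.7]
gripper_width: 0.0156
gripper_force: 30.0
```

```bash
python3 - <<'E'
from h import *
gp(-50,19,.0715);gp(62,19,.0715)
s=snap('scene','sc1'); print(P.l(status.read_state()['eef_pos'])*1e3)
c=proj(s,[*P.w([-.02,.02]),.03]).astype(int); print(c)
i=s['img'][max(0,c[1]-75):c[1]+75,c[0]-100:c[0]+100,::-1]
cv2.imwrite('pics/sc1c.png',cv2.resize(i,None,fx=4,fy=4,interpolation=cv2.INTER_CUBIC))
E
```

```text
lin [ 0.11 -0.11  3.05] yaw -0.02 cur psi 98.38 [ 0.487  -0.1368  0.102 ] zdown [ 2.5e-03 -8.0e-04 -1.0e+00]
lin [ 0.11 11.09  3.08] yaw -0.02 cur psi 98.38 [ 0.487  -0.1368  0.102 ] zdown [ 2.5e-03 -8.0e-04 -1.0e+00]
[-49.04286754  17.8976582 ]
[284 217]
```

View pics/sc1c.png

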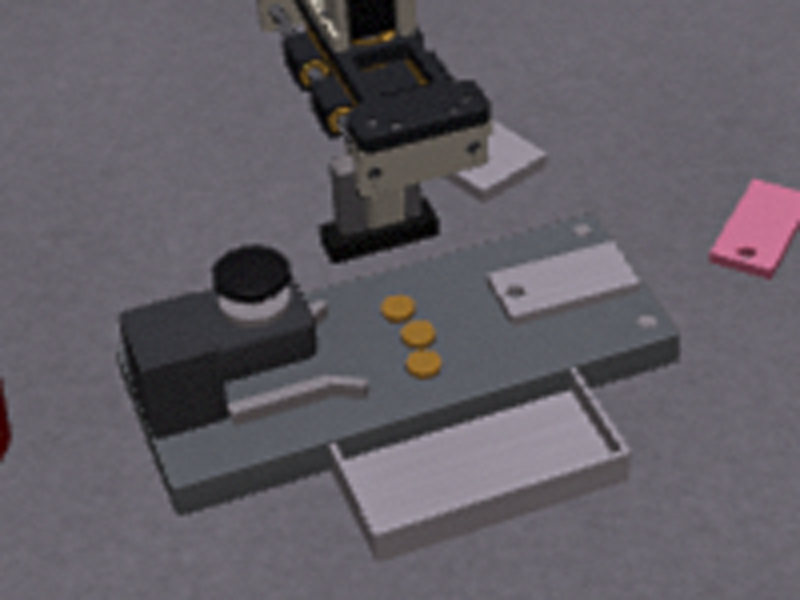

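Crop: scraper hovers at (378,235), clear of the slugs (398,307),(418,333),(423,362), between rails and tag. Descending, then sweeping.

Emit:
servo_tool(
  series=[
    {"jaw": -1,"linear": [0.1,-0.1,1.5],"yaw": 0},
    {"jaw": -1,"linear": [0.1,-0.1,2.6],"yaw": 0},
    {"jaw": -1,"linear": [0.1,-0.1,2.9],"yaw": 0},
    {"jaw": -1,"linear": [0.1,-0.1,2.9],"yaw": 0},
    {"jaw": -1,"linear": [0.1,-0.1,2.9],"yaw": 0},
    {"jaw": -1,"linear": [0.1,-0.1,2.9],"yaw": 0},
  ],
)

```text
time_s: 6.47
eef_pos: [0.4849, -0.1362, 0.0711]
tool_rot: [0.654, 0.757, 0.0, 0.0]
wrist_force: [-0.2, 0.3, -0.9]
gripper_width: 0.0159
gripper_force: 30.0
```

Emit:
servo_tool(
  series=[
    {"jaw": -1,"linear": [0,0.8,0],"yaw": 0},
    {"jaw": -1,"linear": [0,1.6,0],"yaw": 0},
    {"jaw": -1,"linear": [0,2.3,0],"yaw": 0},
    {"jaw": -1,"linear": [0,3.0,0],"yaw": 0},
    {"jaw": -1,"linear": [0,3.7,0],"yaw": 0},
    {"jaw": -1,"linear": [0,4.4,0],"yaw": 0},
    {"jaw": -1,"linear": [0,5.1,0],"yaw": 0},
    {"jaw": -1,"linear": [0,5.7,0],"yaw": 0},
    {"jaw": -1,"linear": [0,6.3,0],"yaw": 0},
    {"jaw": -1,"linear": [0,6.9,0],"yaw": 0},
    {"jaw": -1,"linear": [0,7.5,0],"yaw": 0},
    {"jaw": -1,"linear": [0,8.1,0],"yaw": 0},
    {"jaw": -1,"linear": [0,8.7,0],"yaw": 0},
    {"jaw": -1,"linear": [0,9.3,0],"yaw": 0},
    {"jaw": -1,"linear": [0,9.9,0],"yaw": 0},
    {"jaw": -1,"linear": [0,10.5,0],"yaw": 0},
    {"jaw": -1,"linear": [0,11,0],"yaw": 0},
    {"jaw": -1,"linear": [0,11.4,0],"yaw": 0},
    {"jaw": -1,"linear": [0,11.4,0],"yaw": 0},
    {"jaw": -1,"linear": [0,11.4,0],"yaw": 0},
  ],
)

```text
time_s: 8.13
eef_pos: [0.5976, -0.1197, 0.0706]
tool_rot: [0.654, 0.757, -0.0, -0.0]
wrist_force: [-0.0, -0.6, -1.1]
gripper_width: 0.0161
gripper_force: 30.0
```

```bash
python3 - <<'E'
from h import *
print(P.l(status.read_state()['eef_pos'])*1e3)
s=snap('scene','sc2'); i=s['img'][142:292,184:384,::-1]
cv2.imwrite('pics/sc2c.png',cv2.resize(i,None,fx=4,fy=4,interpolation=cv2.INTER_CUBIC))
h=cv2.cvtColor(i.copy(),cv2.COLOR_BGR2HSV); m=cv2.inRange(h,(8,110,80),(28,255,255))
n,l,st,c=cv2.connectedComponentsWithStats(m)
for k in range(1,n):
    if st[k,4]>6:
        q=c[k]+[184,142]; print(st[k,4],q,'tray',P.l(ray(s,q,.012))*1e3,'bed',P.l(ray(s,q,.031))*1e3)
E
```

```text
[62.96735424 18.74586632]
17 [298.70588235 193.41176471] tray [-110.92045332   91.67933657] bed [-88.91780188  83.40360816]
16 [281.125  200.5625] tray [-102.36040652   41.48648427] bed [-80.57076379  34.4597578 ]
13 [288.61538462 214.46153846] tray [-46.5016712   39.86963964] bed [-26.10202059  32.88314683]
46 [298.86956522 248.13043478] tray [67.50813387 20.41423361] bed [85.07075768 13.91187029]
47 [308.17021277 251.12765957] tray [84.2401014  35.66824603] bed [101.38636593  28.78630095]
48 [293.54166667 255.64583333] tray [84.01311393  1.3136014 ] bed [101.16502682  -4.71346065]
```

View pics/sc2c.png

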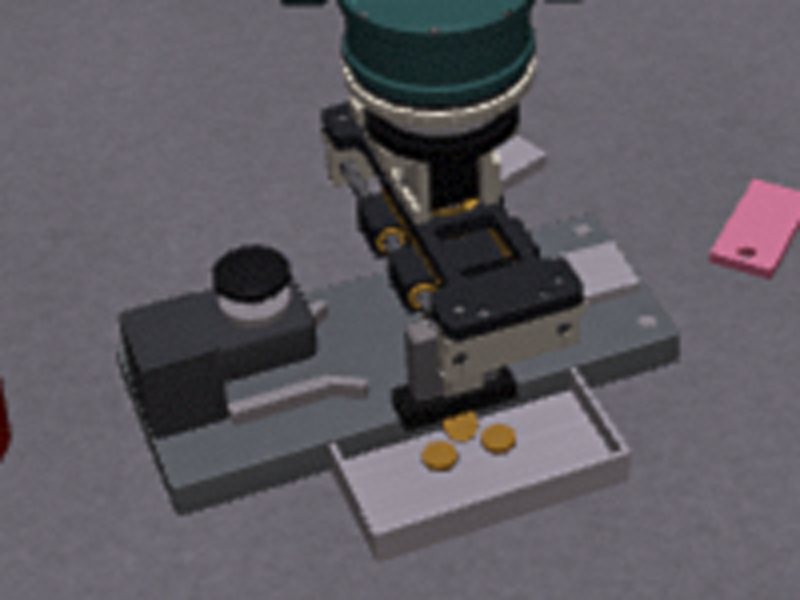

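All three slugs are in the tray: crop (440,456), (498,438) and (460,425). Now the scraper goes to the free desk at about (0.62, 0.14).

```bash
python3 - <<'E'
from h import *
go([.62,.14,.13],98.4)
E
```

```text
lin [25.37  5.99 -5.93] yaw -0.08 cur psi 98.32 [ 0.5974 -0.1197  0.0707] zdown [-3.e-04  0.e+00 -1.e+00]
```

Emit:
servo_tool(
  series=[
    {"jaw": -1,"linear": [0,0,-3],"yaw": 0},
    {"jaw": -1,"linear": [0,0,-6],"yaw": 0},
    {"jaw": -1,"linear": [4,1,-6],"yaw": 0},
    {"jaw": -1,"linear": [8,2,-6],"yaw": 0},
    {"jaw": -1,"linear": [12,3,-6],"yaw": 0},
    {"jaw": -1,"linear": [16,4,-6],"yaw": 0},
    {"jaw": -1,"linear": [20,5,-6],"yaw": 0},
    {"jaw": -1,"linear": [23.5,5.8,-4],"yaw": 0},
    {"jaw": -1,"linear": [25.4,6,-2],"yaw": 0},
    {"jaw": -1,"linear": [25.4,6,0],"yaw": 0},
    {"jaw": -1,"linear": [25.4,6,1],"yaw": 0},
    {"jaw": -1,"linear": [25.4,6,1.5],"yaw": 0},
    {"jaw": -1,"linear": [25.4,6,1.5],"yaw": 0},
    {"jaw": -1,"linear": [25.4,6,1.5],"yaw": 0},
    {"jaw": -1,"linear": [25.4,6,1.5],"yaw": 0},
  ],
)

```text
time_s: 9.43
eef_pos: [0.6208, 0.1397, 0.0572]
tool_rot: [0.654, 0.756, 0.001, 0.001]
wrist_force: [-0.8, -0.1, -1.3]
gripper_width: 0.0156
gripper_force: 30.0
```

```bash
python3 - <<'E'
from h import *
go([.62,.14,.0455],98.4)
s=snap('top','top1')
a=s['img'][...,::-1].copy(); h=cv2.cvtColor(a,cv2.COLOR_BGR2HSV); m=cv2.inRange(h,(8,110,80),(28,255,255)); m[:,:300]=0;m[:,420:]=0
n,l,st,c=cv2.connectedComponentsWithStats(m)
for k in range(1,n):
    if st[k,4]>6: print(st[k,4],c[k],'tray',P.l(ray(s,c[k],.009))*1e3)
E
```

```text
lin [ 0.04 -0.08  1.17] yaw -0.14 cur psi 98.26 [0.6208 0.1397 0.0572] zdown [ 1.7e-03  3.0e-04 -1.0e+00]
25 [336.92 179.8 ] tray [81.76422567 36.09853133]
24 [349.         178.29166667] tray [81.18881722  2.4786598 ]
21 [343.61904762 183.42857143] tray [69.14708183 19.27275691]
```

Emit:
servo_tool(
  series=[
    {"jaw": -1,"linear": [0,0,0.6],"yaw": 0},
    {"jaw": -1,"linear": [0,0,1.1],"yaw": 0},
    {"jaw": -1,"linear": [0,0,1.2],"yaw": 0},
    {"jaw": -1,"linear": [0,0,1.2],"yaw": 0},
    {"jaw": -1,"linear": [0,0,1.2],"yaw": 0},
    {"jaw": -1,"linear": [0,0,1.2],"yaw": 0},
  ],
)

```text
time_s: 9.98
eef_pos: [0.6205, 0.1402, 0.0446]
tool_rot: [0.654, 0.757, 0.0, 0.0]
wrist_force: [-2.2, -1.6, 9.6]
gripper_width: 0.0157
gripper_force: 30.0
```

Emit:
servo_tool(
  series=[
    {"jaw": 0.2,"linear": [0,0,0],"yaw": 0},
    {"jaw": 0.2,"linear": [0,0,0],"yaw": 0},
    {"jaw": 0.2,"linear": [0,0,0],"yaw": 0},
    {"jaw": 0.2,"linear": [0,0,0],"yaw": 0},
    {"jaw": 0.3,"linear": [0,0,-2],"yaw": 0},
    {"jaw": 0.4,"linear": [0,0,-5],"yaw": 0},
    {"jaw": 0.5,"linear": [0,0,-9],"yaw": 0},
    {"jaw": 0.5,"linear": [0,0,-10],"yaw": 0},
  ],
)

```text
time_s: 10.65
eef_pos: [0.6216, 0.1406, 0.1498]
tool_rot: [0.654, 0.757, 0.002, 0.002]
wrist_force: [0.9, -0.1, 1.5]
gripper_width: 0.0643
gripper_force: 0.0
```

```bash
python3 - <<'E'
from h import *
s=dict(np.load('top.npz')); print('tag',P.l(ray(s,(313.2,213.),.033))*1e3)
for q in ([.49696,-.00622],[.53498,-.00184],[.498,-.01634],[.5364,-.0119],[.49908,-.02666],[.5368,-.02232],[.5417,-.06557]): print((P.l(q)*1e3).round(1))
gp(0,138,.10,96); gp(0,138,.052,96); print(status.read_state()['gripper_width'])
E
```

```text
tag [ -1.4887107  113.38229613]
[-20.  145.7]
[ 18.3 144.4]
[-20.4 135.5]
[ 18.2 134.3]
[-20.9 125.1]
[ 17.1 123.9]
[15.6 80.4]
lin [-13.49 -12.49   4.9 ] yaw 2.32 cur psi 98.32 [0.6216 0.1406 0.1498] zdown [ 0.006   0.0012 -1.    ]
lin [-13.49 -12.52   9.7 ] yaw 2.32 cur psi 98.32 [0.6216 0.1406 0.1498] zdown [ 0.006   0.0012 -1.    ]
0.0642674387629838
```

Emit:
servo_tool(
  series=[
    {"jaw": 0.2,"linear": [-3,-2.8,0],"yaw": 2.3},
    {"jaw": 0.2,"linear": [-6,-5.6,1],"yaw": 2.3},
    {"jaw": 0.2,"linear": [-9,-8.4,2],"yaw": 2.3},
    {"jaw": 0.2,"linear": [-12,-11.2,3],"yaw": 2.3},
    {"jaw": 0.2,"linear": [-13.4,-12.5,5],"yaw": 2.3},
    {"jaw": 0.2,"linear": [-13.4,-12.5,6],"yaw": 2.3},
    {"jaw": 0.2,"linear": [-13.4,-12.5,6],"yaw": 2.3},
    {"jaw": 0.2,"linear": [-13.4,-12.5,6],"yaw": 2.3},
    {"jaw": 0.2,"linear": [-13.4,-12.5,6],"yaw": 2.3},
  ],
)

```text
time_s: 11.4
eef_pos: [0.5168, -0.0096, 0.0847]
tool_rot: [0.669, 0.744, 0.0, 0.0]
wrist_force: [0.0, 0.4, 0.0]
gripper_width: 0.0558
gripper_force: 0.0
```

```bash
python3 - <<'E'
from h import *
gp(-1,138,.052,96)
s=snap('wrist','wr3')
E
```

```text
lin [-0.14 -0.01  3.27] yaw 0.06 cur psi 96.06 [ 0.5168 -0.0096  0.0847] zdown [ 1.e-03  1.e-04 -1.e+00]
```

View pics/wr3.png

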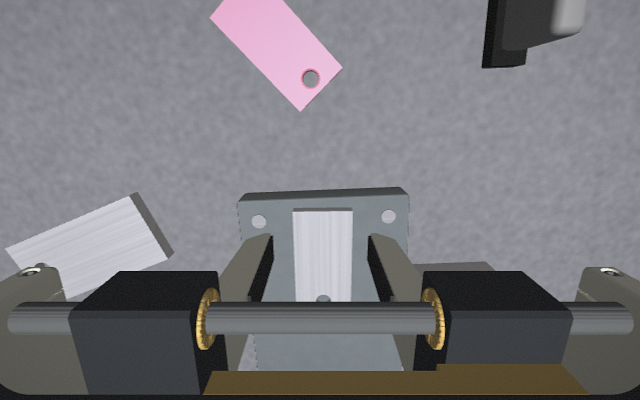

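The tag's rear end is at (323,212), centred between the fingers; the scraper stands on the desk at upper right (530,30). Lower and grip.

Emit:
servo_tool(
  series=[
    {"jaw": 0.2,"linear": [-0.1,0,1.5],"yaw": 0},
    {"jaw": 0.2,"linear": [-0.1,0,2.8],"yaw": 0},
    {"jaw": 0.2,"linear": [-0.1,0,3.2],"yaw": 0},
    {"jaw": 0.2,"linear": [-0.1,0,3.2],"yaw": 0},
    {"jaw": 0.2,"linear": [-0.1,0,3.2],"yaw": 0},
    {"jaw": -1,"linear": [-0.1,0,3.2],"yaw": 0},
    {"jaw": -1,"linear": [-0.1,0,3.2],"yaw": 0},
    {"jaw": -1,"linear": [-0.1,0,3.2],"yaw": 0},
    {"jaw": -1,"linear": [-0.1,0,3.2],"yaw": 0},
    {"jaw": -1,"linear": [-0.1,0,3.2],"yaw": 0},
    {"jaw": -1,"linear": [-0.1,0,3.2],"yaw": 0},
  ],
)

```text
time_s: 12.37
eef_pos: [0.516, -0.0113, 0.052]
tool_rot: [0.669, 0.743, 0.0, 0.0]
wrist_force: [0.7, 0.9, 1.6]
gripper_width: 0.0398
gripper_force: 29.8
```

```bash
python3 - <<'E'
from h import *
gp(0,100,.052);gp(0,-7,.052)
E
```

```text
lin [-3.77  0.34 -0.  ] yaw -2.38 cur psi 96.02 [ 0.516  -0.0113  0.052 ] zdown [ 3.e-04  1.e-04 -1.e+00]
lin [-14.46   0.79  -0.  ] yaw -2.38 cur psi 96.02 [ 0.516  -0.0113  0.052 ] zdown [ 3.e-04  1.e-04 -1.e+00]
```

Emit:
servo_tool(
  series=[
    {"jaw": -1,"linear": [-1.2,0.1,0],"yaw": -1},
    {"jaw": -1,"linear": [-2.4,0.2,0],"yaw": -2.4},
    {"jaw": -1,"linear": [-3.8,0.3,0],"yaw": -2.4},
    {"jaw": -1,"linear": [-5.2,0.4,0],"yaw": -2.4},
    {"jaw": -1,"linear": [-6.6,0.5,0],"yaw": -2.4},
    {"jaw": -1,"linear": [-8,0.5,0],"yaw": -2.4},
    {"jaw": -1,"linear": [-9.2,0.6,0],"yaw": -2.4},
    {"jaw": -1,"linear": [-10.2,0.6,0],"yaw": -2.4},
    {"jaw": -1,"linear": [-11,0.6,0],"yaw": -2.4},
    {"jaw": -1,"linear": [-11.8,0.7,0],"yaw": -2.4},
    {"jaw": -1,"linear": [-12.6,0.7,0],"yaw": -2.4},
    {"jaw": -1,"linear": [-13.2,0.7,0],"yaw": -2.4},
    {"jaw": -1,"linear": [-13.8,0.8,0],"yaw": -2.4},
    {"jaw": -1,"linear": [-14.3,0.8,0],"yaw": -2.4},
    {"jaw": -1,"linear": [-14.3,0.8,0],"yaw": -2.4},
    {"jaw": -1,"linear": [-14.3,0.8,0],"yaw": -2.4},
    {"jaw": -1,"linear": [-14.3,0.8,0],"yaw": -2.4},
  ],
)

```text
time_s: 13.78
eef_pos: [0.539, -0.1532, 0.0519]
tool_rot: [0.653, 0.757, -0.0, 0.0]
wrist_force: [0.1, -3.1, 4.8]
gripper_width: 0.0394
gripper_force: 29.8
```

```bash
python3 - <<'E'
from h import *
print(P.l(status.read_state()['eef_pos'])*1e3,status.read_state()['ft_torque'])
s=snap('scene','sc3'); i=s['img'][142:292,184:384,::-1]
cv2.imwrite('pics/sc3c.png',cv2.resize(i,None,fx=4,fy=4,interpolation=cv2.INTER_CUBIC))
E
```

```text
[ 0.14519485 -5.8625086 ] [-0.65252328 -0.1465819   0.02644873]
```

View pics/sc3c.png

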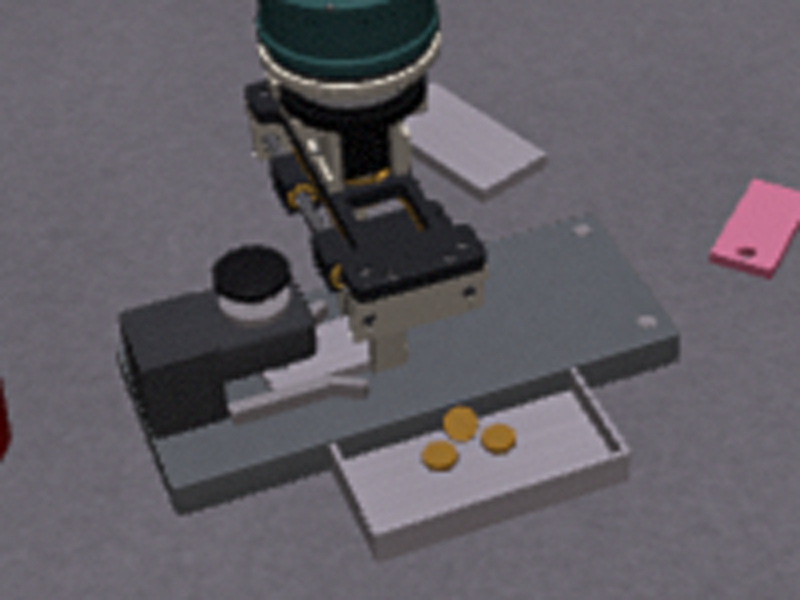

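The tag's front is between the rails at (310,365), and the slugs are still in the tray (440,456), (498,438), (460,423). Now release, step back behind the tag, close and push from behind.

Emit:
servo_tool(
  series=[
    {"jaw": 0.05,"linear": [0,0,0],"yaw": 0},
    {"jaw": 0.05,"linear": [0,0,0],"yaw": 0},
    {"jaw": 0.05,"linear": [0,0,0],"yaw": 0},
    {"jaw": 0.05,"linear": [0,0,-1.5],"yaw": 0},
    {"jaw": 0.05,"linear": [0,0,-3],"yaw": 0},
    {"jaw": -1,"linear": [2.5,0,-3],"yaw": 0},
    {"jaw": -1,"linear": [5,0,-3],"yaw": 0},
    {"jaw": -1,"linear": [5,0,-3],"yaw": 0},
    {"jaw": -1,"linear": [5,0,-3],"yaw": 0},
    {"jaw": -1,"linear": [5,0,-3],"yaw": 0},
    {"jaw": -1,"linear": [5,0,-1.5],"yaw": 0},
    {"jaw": -1,"linear": [5,0,-0.1],"yaw": 0},
    {"jaw": -1,"linear": [5,0,-0.1],"yaw": 0},
    {"jaw": -1,"linear": [5,0,-0.1],"yaw": 0},
  ],
)

```text
time_s: 15.0
eef_pos: [0.5314, -0.1039, 0.0522]
tool_rot: [0.654, 0.757, -0.0, -0.001]
wrist_force: [-0.7, -0.5, 1.2]
gripper_width: 0.0007
gripper_force: 0.0
```

```bash
python3 - <<'E'
from h import *
st=status.read_state();print(P.l(st['eef_pos'])*1e3,st['gripper_width'])
gp(0,-5,.0525)
E
```

```text
[-0.20787432 44.016182  ] 0.0007118697431026206
lin [-4.9   0.02 -0.04] yaw -0.02 cur psi 98.38 [ 0.5314 -0.1039  0.0522] zdown [-1.2e-03  3.0e-04 -1.0e+00]
```

Emit:
servo_tool(
  series=[
    {"jaw": -1,"linear": [-1,0,0],"yaw": 0},
    {"jaw": -1,"linear": [-1.7,0,0],"yaw": 0},
    {"jaw": -1,"linear": [-2.3,0,0],"yaw": 0},
    {"jaw": -1,"linear": [-2.8,0,0],"yaw": 0},
    {"jaw": -1,"linear": [-3.3,0,0],"yaw": 0},
    {"jaw": -1,"linear": [-3.8,0,0],"yaw": 0},
    {"jaw": -1,"linear": [-4.2,0,0],"yaw": 0},
    {"jaw": -1,"linear": [-4.6,0,0],"yaw": 0},
    {"jaw": -1,"linear": [-4.9,0,0],"yaw": 0},
    {"jaw": -1,"linear": [-5.1,0,0],"yaw": 0},
    {"jaw": -1,"linear": [-5.1,0,0],"yaw": 0},
  ],
)

```text
time_s: 15.92
eef_pos: [0.539, -0.154, 0.0527]
tool_rot: [0.653, 0.757, -0.0, 0.0]
wrist_force: [0.5, 0.3, -1.1]
gripper_width: 0.0008
gripper_force: 0.0
```

Emit:
servo_tool(
  series=[
    {"jaw": -1,"linear": [-0.1,0,0],"yaw": 0},
    {"jaw": -1,"linear": [-0.2,0,0],"yaw": 0},
    {"jaw": -1,"linear": [-0.3,0,0],"yaw": 0},
    {"jaw": -1,"linear": [-0.4,0,0],"yaw": 0},
    {"jaw": -1,"linear": [-0.4,0,0],"yaw": 0},
  ],
)

```text
time_s: 16.33
eef_pos: [0.5393, -0.1557, 0.0526]
tool_rot: [0.653, 0.757, 0.001, -0.002]
wrist_force: [-2.8, 18.6, 5.9]
gripper_width: 0.0003
gripper_force: 9.1
```

```bash
python3 - <<'E'
from h import *
st=status.read_state();print(P.l(st['eef_pos'])*1e3,st['wrist_force'])
E
```

```text
[ 0.08724599 -8.43773449] [-2.76720593 18.57618845  5.91509584]
```

```bash
python3 - <<'E'
from h import *
gp(0,-70,.15)
E
```

```text
lin [-6.11 -0.02 -9.76] yaw 0.04 cur psi 98.44 [ 0.5393 -0.1557  0.0526] zdown [-0.0012  0.0041 -1.    ]
```

Emit:
servo_tool(
  series=[
    {"jaw": -1,"linear": [0.5,0,0],"yaw": 0},
    {"jaw": -1,"linear": [1.5,0,0],"yaw": 0},
    {"jaw": -1,"linear": [2.5,0,-2],"yaw": 0},
    {"jaw": -1,"linear": [2.5,0,-6],"yaw": 0},
    {"jaw": -1,"linear": [2.5,0,-10],"yaw": 0},
    {"jaw": -1,"linear": [0,0,-11],"yaw": 0},
    {"jaw": -1,"linear": [-3.5,0,-11],"yaw": 0},
    {"jaw": -1,"linear": [-6.1,0,-11],"yaw": 0},
    {"jaw": -1,"linear": [-6.1,0,-11],"yaw": 0},
    {"jaw": -1,"linear": [-6.1,0,-11],"yaw": 0},
    {"jaw": -1,"linear": [-6.1,0,-11],"yaw": 0},
  ],
)

```text
time_s: 17.25
eef_pos: [0.5484, -0.2174, 0.1625]
tool_rot: [0.653, 0.757, -0.0, -0.0]
wrist_force: [-0.4, 0.3, 0.0]
gripper_width: 0.0006
gripper_force: 0.0
```

```bash
python3 - <<'E'
from h import *
st=status.read_state();print(P.l(st['eef_pos'])*1e3)
gp(0,-70,.134)
s=snap('wrist','wr4')
print('expected rear edge px',proj(s,[*P.w([-.02,-.017]),.033]),proj(s,[*P.w([.02,-.017]),.033]))
a=s['img'].copy(); c=proj(s,[*P.w([0,-.017]),.033]).astype(int)
print(a[c[1]-24:c[1]+24:2,c[0]].min(1), a[c[1]-24:c[1]+24:2,c[0]+15].min(1))
E
```

```text
[ 3.42268040e-02 -7.07786941e+01]
lin [ 0.08 -0.    2.85] yaw 0.01 cur psi 98.41 [ 0.5484 -0.2174  0.1625] zdown [-4.e-04  3.e-04 -1.e+00]
expected rear edge px [299.07665279 138.69398866] [344.91919236 138.69792178]
[127 126 126 128 127 130 127 127 127 126 127 129 116 208 205 205 206 204
 205 205 205 206 205 203] [128 130 127 129 130 129 128 128 129 128 129 125 117 207 208 207 208 207
 209 207 210 207 209 209]
```

View pics/wr4.png

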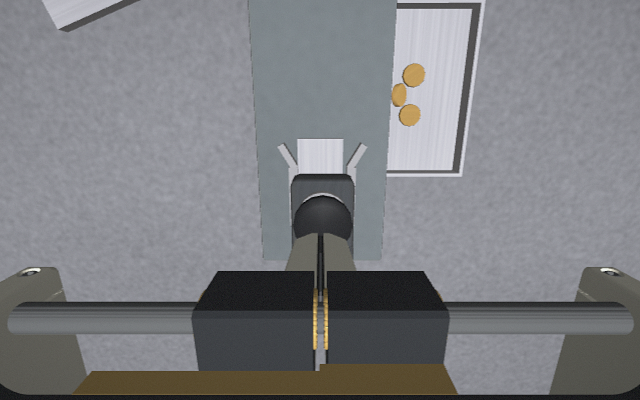

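The tag's rear edge is at row ~139, columns 298–344, matching the expected home edge (row 138.7). The slugs are in the tray at (414,75), (400,95), (410,115), and the plunger head is under the fingers at (322,225). Now press.

Emit:
servo_tool(
  series=[
    {"jaw": -1,"linear": [0.1,0,1.5],"yaw": 0},
    {"jaw": -1,"linear": [0.1,0,2.6],"yaw": 0},
    {"jaw": -1,"linear": [0.1,0,3.0],"yaw": 0},
    {"jaw": -1,"linear": [0.1,0,3.4],"yaw": 0},
    {"jaw": -1,"linear": [0.1,0,3.8],"yaw": 0},
    {"jaw": -1,"linear": [0.1,0,4.1],"yaw": 0},
    {"jaw": -1,"linear": [0.1,0,4.4],"yaw": 0},
    {"jaw": -1,"linear": [0.1,0,4.6],"yaw": 0},
    {"jaw": -1,"linear": [0.1,0,4.7],"yaw": 0},
    {"jaw": -1,"linear": [0.1,0,4.7],"yaw": 0},
    {"jaw": -1,"linear": [0.1,0,4.7],"yaw": 0},
  ],
)

```text
time_s: 18.22
eef_pos: [0.5485, -0.2166, 0.1181]
tool_rot: [0.653, 0.757, 0.0, 0.0]
wrist_force: [-12.0, 8.0, 23.0]
gripper_width: 0.0007
gripper_force: 11.3
```

Emit:
servo_tool(
  series=[
    {"jaw": -1,"linear": [0,0,0.1],"yaw": 0},
    {"jaw": -1,"linear": [0,0,0.1],"yaw": 0},
    {"jaw": -1,"linear": [0,0,0.1],"yaw": 0},
    {"jaw": -1,"linear": [0,0,0.1],"yaw": 0},
    {"jaw": -1,"linear": [0,0,0.1],"yaw": 0},
    {"jaw": -1,"linear": [0,0,0.1],"yaw": 0},
    {"jaw": -1,"linear": [0,0,0.1],"yaw": 0},
    {"jaw": -1,"linear": [0,0,0.1],"yaw": 0},
    {"jaw": -1,"linear": [0,0,0.1],"yaw": 0},
    {"jaw": -1,"linear": [0,0,0.1],"yaw": 0},
  ],
)

```text
time_s: 19.05
eef_pos: [0.5486, -0.2166, 0.118]
tool_rot: [0.653, 0.757, 0.0, 0.0]
wrist_force: [-15.8, 9.8, 30.8]
gripper_width: 0.0
gripper_force: 15.6
```

Emit:
servo_tool(
  series=[
    {"jaw": -1,"linear": [0,0,-0.6],"yaw": 0},
    {"jaw": -1,"linear": [0,0,-1.4],"yaw": 0},
    {"jaw": -1,"linear": [0,0,-3],"yaw": 0},
    {"jaw": -1,"linear": [0,0,-6],"yaw": 0},
    {"jaw": -1,"linear": [0,0,-9],"yaw": 0},
    {"jaw": -1,"linear": [0,0,-12],"yaw": 0},
    {"jaw": -1,"linear": [0,0,-12],"yaw": 0},
    {"jaw": -1,"linear": [0,0,-12],"yaw": 0},
  ],
)

```text
time_s: 19.72
eef_pos: [0.549, -0.2171, 0.2367]
tool_rot: [0.653, 0.757, 0.0, 0.002]
wrist_force: [-0.4, -0.4, -0.1]
gripper_width: 0.0006
gripper_force: 0.0
```

```bash
python3 - <<'E'
from h import *
s=snap('wrist'); 
for x in (-.015,0,.015):
    c=proj(s,[*P.w([x,-.017]),.033]).round().astype(int); col=s['img'][c[1]-20:c[1]+20,c[0]].min(1).astype(int); print(c, np.abs(np.diff(col)).argmax()-20, col[[0,-1]])
t=snap('top','top2'); a=cv2.imread('pics/top0.png').astype(int); b=cv2.imread('pics/top2.png').astype(int)
for n,(u,v) in dict(stapler=(200,243),tape=(245,130),cup=(450,208)).items():
    print(n,np.abs(a[v-20:v+20,u-28:u+28]-b[v-20:v+20,u-28:u+28]).mean())
h=cv2.cvtColor(t['img'],cv2.COLOR_RGB2HSV); c=proj(t,[.6205,.14,.05]).astype(int); print('scraper dark/light',c,(h[c[1]-12:c[1]+12,c[0]-16:c[0]+16,2]<60).sum())
m=cv2.inRange(h,(8,110,80),(28,255,255)); m[:,:300]=0;m[:,420:]=0
n,l,st,c=cv2.connectedComponentsWithStats(m)
print([(P.l(ray(t,c[k],.012))*1e3).round() for k in range(1,n) if st[k,4]>6])
E
```

```text
[307 132] -1 [127 210]
[321 132] -1 [129 210]
[334 132] -1 [128 207]
stapler 7.575
tape 8.969642857142857
cup 45.45550595238095
scraper dark/light [247 174] 103
[array([81., 36.]), array([81.,  3.]), array([69., 19.])]
```

```bash
python3 -c "
from bench import order; print(order.sign_off())"
```

```text
the job is handed in; nothing more can be done
None
```

I handed the job in at about 20 s of the 72 s allowed: the slugs are in the tray (one leaning against the bed side), the scraper is standing on the desk, the tag is home, and the plunger was pressed to its stop, held about 0.8 s and let go; the stapler and tape look unmoved, but the pen cup was hidden in the final top picture, so I couldn't confirm it, though the arm never went near it.

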